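Nudge the bearing home in its three-point nest

TASK

Seat the larger of the two loose bearings in the stop nest for inspection: keeping it flat on the bench, nudge it through the open mouth of the C-shaped aluminium bracket until it presses against the ball-ended screws and sits snugly against all three, then let go and back away. Leave the smaller bearing where it lies.

Things in the scene. Friction and masses are not known exactly. Their poses are not given: they have to be found in the camera images.
- bearing: larger ball bearing: steel, red seal, 48 mm diameter, 14 mm high, about 0.11 kg, loose, flat on the bench. Origin: centre of its underside, z up. It starts before the mouth, 95 to 125 mm to the nest's -x side and 40 to 60 mm to its left or right; a straight push from there to the nest's origin is free. It slides, it does not roll.
- bearing_small: the smaller sealed bearing: dark seal, 30 mm outside diameter, 10 mm high, loose, about 80 to 120 mm to one side of the larger one (which side varies). Origin: centre of its underside. Leave it alone.
- nest: fixed C-shaped aluminium bracket, 18 mm high, radii 34 to 50 mm, spanning 55 deg either side of its +x axis; bolted foot behind to x = 73. Three ball-ended screws (10 thick, 8 above bench) at 0 and +/-44 deg point inward, tips 24 mm from the origin. Origin: at bench level, where the seated bearing's centre comes. +x points from the open mouth into the nest. Bare bench under the bearing.
Things that resemble listed ones, but are neither listed nor needed, are in the scene too. Leave any blue or turquoise look-alike of the bearing alone.

How it is judged (in metres and radians):
On the way:
1. the larger bearing, flat on the bench and in its seat, is pressed against the nest's screws (contact force between bearing and nest above 0.5 N and horizontal distance between bearing and nest below 0.005 m and height (world z) of bearing below 0.004 m), for 0.04 s.
At the end, for the whole second after the job is handed in: the larger bearing was pressed home (over 0.5 N on the nest), rests flat (10 degrees) on the bench with its centre within 5 mm of the nest's origin, still and released; it was never lifted over 10 mm, and the smaller bearing moved less than 20 mm (horizontal distance between bearing and nest below 0.005 m and height (world z) of bearing below 0.004 m and angle between bearing's own z axis and vertical below 0.17 rad and linear speed of bearing below 0.02 m/s); the robot touches nothing.
It fails at once if the larger bearing is lifted over 10 mm off the bench (height (world z) of bearing above 0.01 m).
It fails at once if the smaller bearing is moved by 20 mm or more (distance of bearing_small from where it was at the start of the episode above 0.02 m).
It also fails if it takes over 35 s, if anything falls off the work surface, if the arm or the gripper's body presses on something with over 40 N, if the wrist force passes 120 N, or if a joint passes its speed limit or range.

ROBOT

A 7-joint arm with a two-finger parallel gripper is mounted at the origin on a cart in front of the work surface, level with it; the furniture and walls round the work are solid. World frame = base frame: x ahead of the robot, y to its left, z up, the work surface at z = 0. Lengths are in mm, angles in rad, forces in N, time in s.
With the tool pointing down it reaches from about 425 to 950 mm from the base axis. Payload 4.7 kg.
Tool frame: the origin (TCP) lies between the finger pads; the fingertips stand 19 mm ahead of it and the grasp point (between the pads) is the TCP (arm.tip_reach is the distance from the TCP to the fingertips, in mm); z points along the fingers, y is the direction in which the jaws open and shut (so a half turn about z gives the same grasp; the last joint's range is limited). The gripper opens to 87 mm and grips with 3 to 60 N. Pads are 19 mm wide; open, the fingers measure 117 mm over their backs; the gripper's body (75 mm by 190 mm) begins 51 mm behind the grasp point.
Start: joints at [-1.231, 0.469, -0.049, 1.532, 0.024, 1.141, -0.082], TCP at [243.296, 629.646, 241.573] pointing down, gripper open.
Joint ranges: [-2.59, 2.59], [-0.33, 1.99], [-1.39, 1.29], [0.1, 2.45], [-1.04, 4.18], [0.21, 1.99], [-2.66, 2.66]. Speed limits (rad/s): [2.57, 2.57, 3.14, 3.14, 3.14, 3.14, 3.14].

INTERFACE

Orientations are given as a rotation vector (axis times angle).
In Python, from rig import arm gives the robot as it stands.
- The arm moves only by the tool carry_out, never from a script. Its argument "motion" is a list of rows, each a list of 7 numbers: the turn, a rotation vector about the tool's x, y, z in rad, then the shift along the tool's x, y, z in cm, then the opening, from 0 (shut) to 1 (fully open). In form: [[ax, ay, az, dx, dy, dz, gripper], ...]. A call has 1 to 20 rows; each row is the pose to reach, as a shift and turn from the pose measured when the call began, along the tool's axes at that moment; what a row does not reach only later rows make up. A row lasts 1/12 s, in which the tool goes at most 41.7 mm and 7.16 degrees, less where a joint would pass 70% of its speed; a pose out of reach is approached as far as the arm can. A call with a gripper value outside its range is refused whole. The fingers move at their own pace and stop on an object; "force" is the grip in N (left out, the last holds). Time passes only in rows, so rows that repeat a pose let the fingers close. It gives the time, the measured TCP pose, the force and the opening at its end, in the units of the state.
- arm.read_state(): the state, without advancing time (a new reading comes with each control period).
- arm.capture(name): name is "side" or "top"; returns the picture (400x640x3 uint8, blue, green, red); there is no depth.
- arm.camera_params(name): a dict with "vertical_fov" (degrees; the focal length in pixels is half the picture's height over the tangent of half this angle, whatever the lens; pixels are square), "cx", "cy" (the principal point, pixels), "view" (4x4, takes a point from world to camera coordinates). Camera axes: x right, y up, looking along -z (the intrinsics and any distortion apply to the point x, -y, -z); pixel columns grow to the right and rows downward; lengths in mm; the calibration is good to about 2 mm. A picture is of the moment at which its call begins. camera_params takes no time and is no camera call.
- arm.sign_off(): hands the job in, once; it reports no verdict.
The state is a dict: "clock": time; "joint_pos": joint angles; "joint_velocities": joint speeds; "effort": joint torques, N m; "tcp_pos": TCP position; "ee_rot": TCP orientation; "contact_force": force on the tool from outside, world axes, zero at the start; "ft_torque": the same for the moment, N m; "opening": finger opening in mm.
Only numpy, scipy, OpenCV 4.12 (cv2) and the standard library are available. Lean on these libraries where they do the work, as an engineer would, in place of code of your own. Each camera call takes 0.05 s, during which the arm holds its last target.

## Working session

There is one attempt and no reset: what is moved stays moved. The work goes in short steps, Python scripts to look and compute and a tool call to move; the robot and the scene stay as the last step left them, time stands still between calls to the robot, and variables do not carry over. Pictures are saved under pics/ and viewed, and the job is handed in when it is done.

Besides the shell and the picture viewer there is one more tool, called after "Call:" as name(argument=value, ...) on one line, values as JSON. carry_out: Moves the arm, as the interface text tells. Its arguments: {"type":"object","properties":{"motion":{"type":"array"},"force":{"type":"number"}},"required":["motion"]}

```bash
mkdir -p pics; ls; python3 - <<'E'
from rig import arm
import cv2
for n in ("side","top"):
    p=arm.camera_params(n); print(n,p)
    cv2.imwrite(f"pics/{n}0.png",arm.capture(n))
print(arm.read_state())
E
```

```text
pics
side {'vertical_fov': 45.495742890704534, 'cx': 323.12555635586943, 'cy': 202.2058876738815, 'view': array([[-9.72604563e-01, -2.31398700e-01, -2.22487442e-02,
         5.35198601e+02],
       [ 1.31249216e-01, -6.25601534e-01,  7.69022993e-01,
        -8.69007147e+01],
       [-1.91869769e-01,  7.45035141e-01,  6.38833805e-01,
        -7.89153189e+02],
       [ 0.00000000e+00,  0.00000000e+00,  0.00000000e+00,
         1.00000000e+00]])}
top {'vertical_fov': 44.089724134477066, 'cx': 319.63470885330895, 'cy': 204.31007749927193, 'view': array([[-3.66848001e-03, -9.99915536e-01, -1.24684510e-02,
         4.09915035e+01],
       [ 9.97351418e-01, -4.56423477e-03,  7.25900532e-02,
        -5.37743420e+02],
       [-7.26408309e-02, -1.21691321e-02,  9.97283922e-01,
        -8.52179862e+02],
       [ 0.00000000e+00,  0.00000000e+00,  0.00000000e+00,
         1.00000000e+00]])}
{'clock': 0.1, 'joint_pos': array([-1.23086649,  0.46941293, -0.04859562,  1.53357023,  0.02410313,
        1.14100865, -0.08227908]), 'joint_velocities': array([-0.00127446, -0.00045004, -0.00175192, -0.00398051,  0.00052579,
        0.00051107, -0.00054274]), 'effort': array([ 1.26831030e-03, -5.09170711e+01, -8.11525877e-02, -2.36831152e+01,
       -6.15002098e-02,  3.44820111e-02,  5.59892169e-05]), 'tcp_pos': array([243.15791962, 629.13780579, 240.57099203]), 'ee_rot': array([-5.75949021e-01, -3.08807335e+00,  2.81712130e-03]), 'contact_force': array([ 0.2756607 , -0.95208155,  0.30098445]), 'ft_torque': array([ 0.04090814, -0.00658563,  0.03055249]), 'opening': 87.1378031091213}
```

View pics/side0.png

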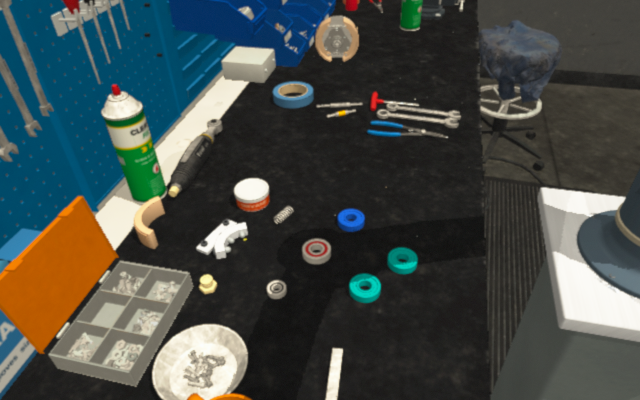

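View pics/top0.png

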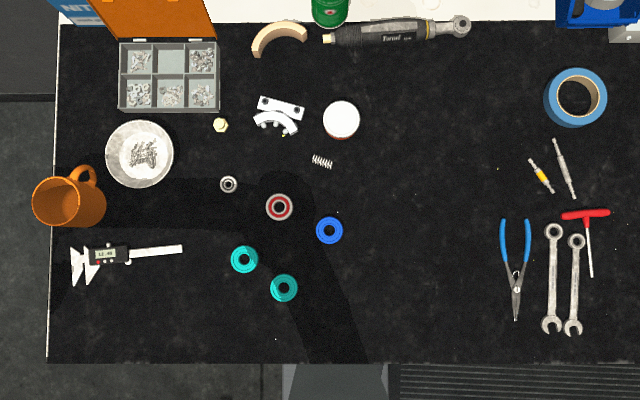

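```bash
python3 - <<'E'
import cv2,numpy as np
a=cv2.imread("pics/top0.png")[75:225,200:380]; b=cv2.imread("pics/side0.png")[180:310,180:380]
cv2.imwrite("pics/zt.png",cv2.resize(a,None,fx=4,fy=4,interpolation=cv2.INTER_CUBIC))
cv2.imwrite("pics/zs.png",cv2.resize(b,None,fx=4,fy=4,interpolation=cv2.INTER_CUBIC))
E
```

```text
(no output)
```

View pics/zt.png

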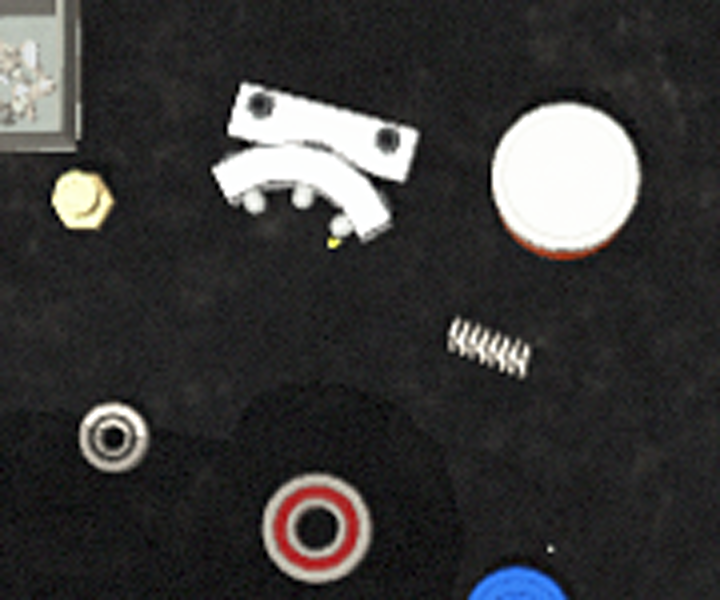

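View pics/zs.png

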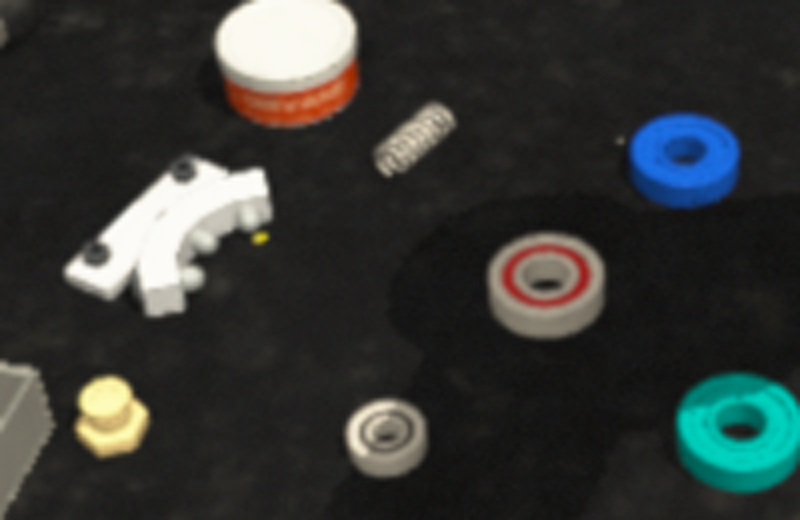

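```bash
cat > h.py <<'E'
from rig import arm
import cv2,numpy as np
P={n:arm.camera_params(n) for n in("side","top")}
def ray(n,uv):
    p=P[n];f=200/np.tan(np.radians(p["vertical_fov"])/2);V=p["view"];R=V[:3,:3];c=-R.T@V[:3,3]
    uv=np.atleast_2d(np.asarray(uv,float))
    d=np.c_[(uv[:,0]-p["cx"])/f,-(uv[:,1]-p["cy"])/f,-np.ones(len(uv))]@R
    return c,d
def onz(n,uv,z):
    c,d=ray(n,uv);return c+d*((z-c[2])/d[:,2])[:,None]
def tri(a,b):
    c1,d1=ray("top",a);c2,d2=ray("side",b);out=[]
    for x,y in zip(d1,d2):
        s=np.linalg.lstsq(np.c_[x,-y],c2-c1,rcond=None)[0]
        p,q=c1+s[0]*x,c2+s[1]*y; out.append(np.r_[(p+q)/2,np.linalg.norm(p-q)])
    return np.array(out)
def red(img,box):
    x0,y0,x1,y1=box;h=cv2.cvtColor(img[y0:y1,x0:x1],cv2.COLOR_BGR2HSV)
    m=(((h[...,0]<8)|(h[...,0]>170))&(h[...,1]>120)&(h[...,2]>70)).astype(np.uint8)
    n,l,s,c=cv2.connectedComponentsWithStats(m);i=1+np.argmax(s[1:,4])
    cs,_=cv2.findContours((l==i).astype(np.uint8),cv2.RETR_EXTERNAL,cv2.CHAIN_APPROX_NONE)
    e=cv2.fitEllipse(max(cs,key=len));return np.array(e[0])+[x0,y0],e[1]
def circ(p,r=None):
    from scipy.optimize import least_squares
    c0=p[:,:2].mean(0)
    if r is None:
        return least_squares(lambda q:np.hypot(*(p[:,:2]-q[:2]).T)-q[2],[*c0,30]).x
    return least_squares(lambda q:np.hypot(*(p[:,:2]-q).T)-r,c0).x
E
python3 - <<'E'
from h import *
np.set_printoptions(precision=1,suppress=True)
t=cv2.imread("pics/top0.png");s=cv2.imread("pics/side0.png")
a,ea=red(t,(255,185,305,230));b,eb=red(s,(295,230,335,270));print(a,ea,b,eb)
print("bearing",tri([a],[b]),onz("top",a,14),onz("side",b,14))
o=np.array([200,75]);q=np.array([180,180])
T=np.array([[255,202],[303,196],[341,226]])/4+o-.375;S=np.array([[191,277],[206,240],[249,212]])/4+q-.375
print("balls",tri(T,S)); 
for z in(8,10):print(onz("top",T,z),onz("side",S,z))
Tb=np.array([[260,104],[388,139]])/4+o-.375;Sb=np.array([[96,253],[184,170]])/4+q-.375
print("bolts",tri(Tb,Sb))
# arch outer
Ta=np.array([[213,170],[391,215]])/4+o-.375
g=cv2.cvtColor(t,cv2.COLOR_BGR2GRAY);m=(g>150).astype(np.uint8)
n,l,st,c=cv2.connectedComponentsWithStats(m)
for i in range(1,n):
    x,y,w,h,A=st[i]
    if A>20 and 220<x+w/2<310 and 80<y+h/2<200: print(i,st[i],c[i])
small=None
E
```

```text
[278.7 206.5] (19.557064056396484, 20.310129165649414) [316.2 248.4] (14.510198593139648, 21.012367248535156)
bearing [[535.1 112.   11.8   0.3]] [[534.8 111.7  14. ]] [[534.7 114.1  14. ]]
balls [[683.7 140.6   7.5   0.7]
 [685.8 118.6   8.1   0.1]
 [671.7 101.2  11.4   1.1]]
[[683.2 140.4   8. ]
 [685.8 118.6   8. ]
 [671.9 101.4   8. ]] [[683.7 141.1   8. ]
 [685.9 118.6   8. ]
 [674.   98.    8. ]]
[[682.7 140.2  10. ]
 [685.3 118.4  10. ]
 [671.5 101.2  10. ]] [[682.7 142.9  10. ]
 [684.9 120.5  10. ]
 [672.9  99.9  10. ]]
bolts [[728.  138.1  10.2   0.5]
 [711.5  80.    9.9   0.4]]
66 [ 253   96   51   39 1035] [277.8 114. ]
81 [213 118  15  14 156] [219.8 124.6]
102 [220 176  17  16  91] [227.5 182.7]
```

```bash
cat >> h.py <<'E'
N=np.array([657.8,126.7]);yaw=np.radians(-16.2)
X=np.array([np.cos(yaw),np.sin(yaw)]);Y=np.array([-X[1],X[0]])
def nf(p):p=np.atleast_2d(p)[:,:2]-N;return np.c_[p@X,p@Y]
E
python3 - <<'E'
from h import *
from scipy.spatial.transform import Rotation as Ro
np.set_printoptions(precision=1,suppress=True)
t=cv2.imread("pics/top0.png")
g=cv2.cvtColor(t,cv2.COLOR_BGR2GRAY);m=(g>120).astype(np.uint8)
cs,_=cv2.findContours(m,cv2.RETR_EXTERNAL,cv2.CHAIN_APPROX_NONE)
for c in cs:
    x,y,w,h=cv2.boundingRect(c);cx,cy=x+w/2,y+h/2
    if w*h>60 and 205<cx<370 and 80<cy<230:
        for z in (18,10): 
            p=nf(onz("top",c[:,0],z)); print((x,y,w,h),z,p.min(0),p.max(0))
        if w>45 and w<60:
            p=onz("top",c[:,0],18);q=nf(p);r=np.hypot(*q.T);th=np.degrees(np.arctan2(q[:,1],q[:,0]))
            k=(r>46)&(r<54)&(abs(th)>28)&(abs(th)<54);print("outer",k.sum(),circ(p[k],50),circ(p[k]))
            k=(r>31)&(r<37)&(abs(th)<54);print("inner",k.sum(),circ(p[k],34),circ(p[k]))
print("bearing",nf([534.9,112.5]))
print("small",onz("top",[227.6,183.3],10),onz("side",[276.5,288],10))
print(nf(onz("top",[227.6,183.3],10)))
s=arm.read_state();R=Ro.from_rotvec(s["ee_rot"]);print(R.as_matrix(),s["tcp_pos"],nf(s["tcp_pos"]))
E
```

```text
(317, 218, 23, 23) 18 [-149.9 -159.8] [-107.3 -123.9]
(317, 218, 23, 23) 10 [-149.9 -159.9] [-106.9 -123.7]
(266, 194, 27, 27) 18 [-137.7  -72.4] [-91.2 -25.3]
(266, 194, 27, 27) 10 [-137.6  -71.7] [-90.7 -24.2]
(220, 176, 17, 17) 18 [-114.6   34.7] [-85.2  64.2]
(220, 176, 17, 17) 10 [-114.3   36.3] [-84.7  66.1]
(312, 155, 20, 14) 18 [ -23.9 -118. ] [ -7.8 -82. ]
(312, 155, 20, 14) 10 [ -22.8 -117.7] [ -6.5 -81.4]
(213, 118, 15, 14) 18 [-14.8  80.8] [ 10.3 106.6]
(213, 118, 15, 14) 10 [-13.6  82.9] [ 11.8 108.9]
(323, 101, 37, 37) 18 [  33.4 -144.9] [100.8 -79.4]
(323, 101, 37, 37) 10 [  35.1 -144.9] [103.1 -78.8]
(253, 96, 52, 41) 18 [  8.8 -43.5] [70.2 40.5]
(253, 96, 52, 41) 10 [ 10.3 -42.5] [72.2 42.2]
outer 24 [657.4 126.5] [659.7 125.9  48.2]
inner 13 [655.3 125.7] [654.9 125.8  34.4]
bearing [[-114.1  -47.9]]
small [[577.2 204.   10. ]] [[575.2 206.6  10. ]]
[[-99.   51.7]]
[[-0.9  0.4 -0. ]
 [ 0.4  0.9 -0. ]
 [-0.  -0.  -1. ]] [243.2 629.1 240.6] [[-538.4  366.8]]
```

```bash
cat >> h.py <<'E'
from scipy.spatial.transform import Rotation as Ro
def goto(x,y,z,jawyaw=np.degrees(yaw)+90):
    s=arm.read_state();R=Ro.from_rotvec(s["ee_rot"])
    d=R.inv().apply(np.array([x,y,z])-s["tcp_pos"])/10
    a=np.radians(jawyaw); ty=np.array([np.cos(a),np.sin(a),0]);cur=R.as_matrix()
    if ty@cur[:,1]<0: ty=-ty
    tz=np.array([0,0,-1.]);G=np.c_[np.cross(ty,tz),ty,tz]
    print("turn",(R.inv()*Ro.from_matrix(G)).as_rotvec().round(4),"shift cm",d.round(3),"tcp",s["tcp_pos"].round(1),"F",s["contact_force"].round(2),"open",round(s["opening"],1),"t",s["clock"])
E
python3 - <<'E'
from h import *
print(tri([[340.7,118.5]],[[251.8,187]]))
goto(535,112.3,180)
E
```

```text
[[6.87756669e+02 9.36616812e-01 3.36972884e+01 5.42708877e-01]]
turn [-0.0018 -0.     -0.086 ] shift cm [-45.852 -37.678   6.128] tcp [243.2 629.1 240.6] F [ 0.28 -0.95  0.3 ] open 87.1 t 0.1
```

Call:
carry_out(motion=[[0, 0, -0.086, -3.06, -2.51, 0.4, 1], [0, 0, -0.086, -6.1, -5.0, 0.8, 1], [0, 0, -0.086, -9.2, -7.5, 1.2, 1], [0, 0, -0.086, -12.2, -10.0, 1.6, 1], [0, 0, -0.086, -15.3, -12.5, 2, 1], [0, 0, -0.086, -18.3, -15.1, 2.4, 1], [0, 0, -0.086, -21.4, -17.6, 2.9, 1], [0, 0, -0.086, -24.5, -20.1, 3.3, 1], [0, 0, -0.086, -27.5, -22.6, 3.7, 1], [0, 0, -0.086, -30.6, -25.1, 4.1, 1], [0, 0, -0.086, -33.6, -27.6, 4.5, 1], [0, 0, -0.086, -36.7, -30.1, 4.9, 1], [0, 0, -0.086, -39.8, -32.7, 5.3, 1], [0, 0, -0.086, -42.8, -35.2, 5.7, 1], [0, 0, -0.086, -45.85, -37.68, 6.1, 1], [0, 0, -0.086, -45.85, -37.68, 6.1, 1], [0, 0, -0.086, -45.85, -37.68, 6.1, 1]], force=8)

```text
clock: 1.52
tcp_pos: [535.5, 109.3, 179.7]
ee_rot: [-0.452, -3.108, 0.005]
contact_force: [0.4, 1.2, 0.2]
opening: 87.1
```

```bash
python3 - <<'E'
from h import *
goto(535,112.3,24)
cv2.imwrite("pics/side1.png",arm.capture("side"))
E
```

```text
turn [-0.0032 -0.0006 -0.006 ] shift cm [ 0.126  0.324 15.567] tcp [535.5 109.3 179.7] F [0.43 1.22 0.17] open 87.1 t 1.5167
```

View pics/side1.png

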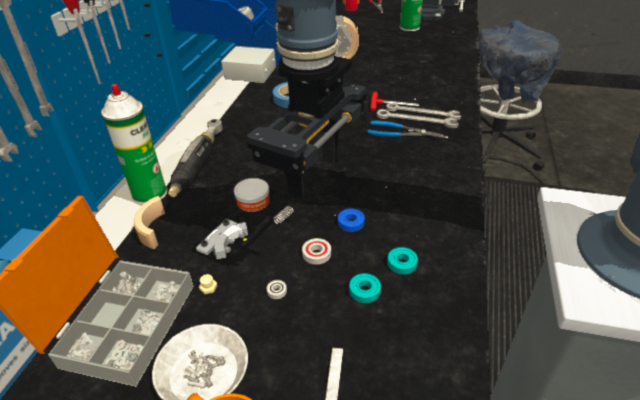

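Call:
carry_out(motion=[[0, 0, -0.006, 0.13, 0.32, 3, 1], [0, 0, -0.006, 0.13, 0.32, 6, 1], [0, 0, -0.006, 0.13, 0.32, 9, 1], [0, 0, -0.006, 0.13, 0.32, 11, 1], [0, 0, -0.006, 0.13, 0.32, 13, 1], [0, 0, -0.006, 0.13, 0.32, 14, 1], [0, 0, -0.006, 0.13, 0.32, 14, 1], [0, 0, -0.006, 0.13, 0.32, 14, 1]])

```text
clock: 2.23
tcp_pos: [533.9, 116.0, 39.9]
ee_rot: [-0.433, -3.11, 0.003]
contact_force: [-0.0, -0.2, -0.3]
opening: 87.4
```

```bash
python3 - <<'E'
from h import *
goto(535,112.3,24)
i=arm.capture("side");cv2.imwrite("pics/side2.png",cv2.resize(i[150:330,200:440],None,fx=3,fy=3))
E
```

```text
turn [-0.0019 -0.0017  0.0058] shift cm [-0.209 -0.327  1.594] tcp [533.9 116.   39.9] F [-0.02 -0.24 -0.29] open 87.4 t 2.2333
```

View pics/side2.png

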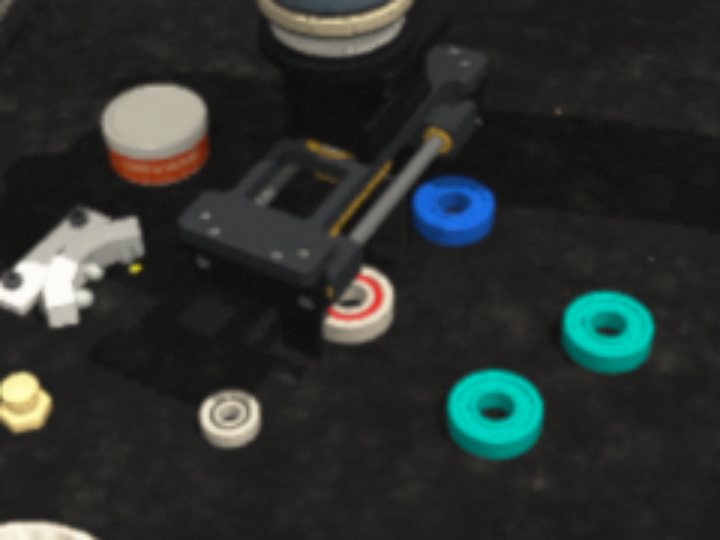

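Call:
carry_out(motion=[[0, 0, 0, 0, 0, 0, 1], [0, 0, 0, 0, 0, 0, 1]])

```text
clock: 2.45
tcp_pos: [535.7, 116.5, 42.1]
ee_rot: [0.434, 3.109, 0.001]
contact_force: [-0.3, -0.6, 1.0]
opening: 87.0
```

```bash
python3 - <<'E'
from h import *
goto(535,112.3,24)
p=P["side"];f=200/np.tan(np.radians(p["vertical_fov"])/2)
s=arm.read_state();t=s["tcp_pos"];R=Ro.from_rotvec(s["ee_rot"])
for l in ([0,51,19],[9.5,51,19],[-9.5,51,19],[0,58,19]):
    w=t+R.apply(l);c=p["view"]@np.r_[w,1];u=p["cx"]+f*c[0]/-c[2];v=p["cy"]-f*c[1]/-c[2];print(w.round(),((u-200)*3),((v-150)*3))
E
```

```text
turn [0.0008 0.0022 0.0056] shift cm [-0.047 -0.422  1.811] tcp [535.7 116.5  42.1] F [-0.34 -0.65  0.98] open 87.0 t 2.45
[550. 166.  23.] 297.07532395420526 346.75868640821193
[541. 168.  23.] 312.4728265134993 353.08866169369827
[559. 163.  23.] 281.8267637841167 340.4899419385025
[552. 172.  23.] 290.11664729370517 355.46601452037294
```

Call:
carry_out(motion=[[0, 0, 0.005, -0.05, -0.4, 0.9, 1], [0, 0, 0.005, -0.05, -0.4, 1.75, 1], [0, 0, 0.005, -0.05, -0.4, 1.75, 1], [0, 0, 0.005, -0.05, -0.4, 1.75, 1]])

```text
clock: 2.78
tcp_pos: [534.4, 112.1, 23.8]
ee_rot: [0.442, 3.11, -0.001]
contact_force: [0.2, 0.2, 0.5]
opening: 86.9
```

```bash
python3 - <<'E'
from h import *
goto(535,112.3,24)
E
```

```text
turn [-0.0002  0.0007  0.0002] shift cm [-0.05   0.032 -0.016] tcp [534.4 112.1  23.8] F [0.2  0.15 0.49] open 86.9 t 2.7833
```

Call:
carry_out(motion=[[0, 0, 0, 0, 0, 0, 0.6], [0, 0, 0, 0, 0, 0, 0.5], [0, 0, 0, 0, 0, 0, 0.4], [0, 0, 0, 0, 0, 0, 0.4], [0, 0, 0, 0, 0, 0, 0.4], [0, 0, 0, 0, 0, 0, 0.4], [0, 0, 0, 0, 0, 0, 0.4], [0, 0, 0, 0, 0, 0, 0.4]], force=8)

```text
clock: 3.45
tcp_pos: [534.5, 112.2, 23.9]
ee_rot: [0.442, 3.109, -0.0]
contact_force: [-1.3, -0.1, 0.2]
opening: 46.0
```

```bash
python3 - <<'E'
from h import *
goto(*(N-30*X),24)
i=arm.capture("side");cv2.imwrite("pics/side3.png",cv2.resize(i[150:330,200:440],None,fx=3,fy=3))
E
```

```text
turn [-0.0001  0.0008  0.0002] shift cm [-8.436e+00  4.834e+00 -4.000e-03] tcp [534.5 112.2  23.9] F [-1.32 -0.05  0.2 ] open 46.0 t 3.45
```

View pics/side3.png

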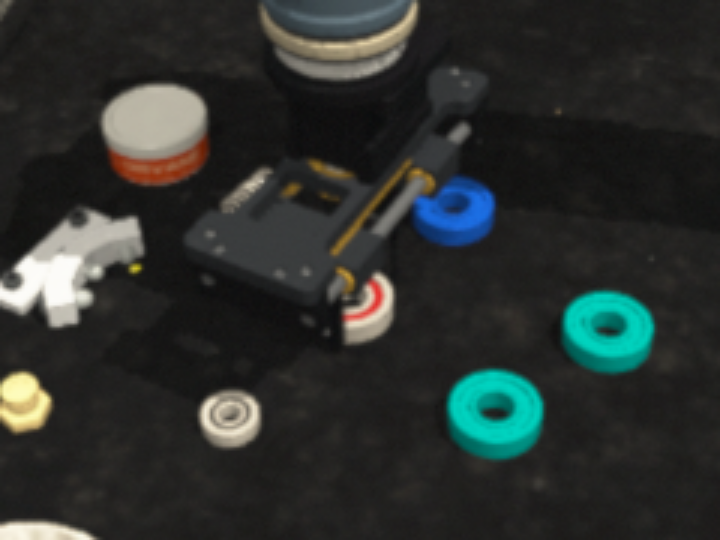

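Call:
carry_out(motion=[[0, 0, 0, 0, 0, 0, 0.4], [0, 0, 0, 0, 0, 0, 0.4]])

```text
clock: 3.67
tcp_pos: [534.5, 112.1, 23.9]
ee_rot: [0.442, 3.11, -0.0]
contact_force: [-0.1, 0.1, -0.3]
opening: 46.2
```

```bash
python3 - <<'E'
from h import *
goto(*(N-30*X),24)
i=arm.capture("top");cv2.imwrite("pics/top3.png",cv2.resize(i[75:255,180:380],None,fx=3,fy=3))
E
```

```text
turn [-0.0001  0.0008  0.0002] shift cm [-8.438e+00  4.836e+00 -3.000e-03] tcp [534.5 112.1  23.9] F [-0.12  0.13 -0.26] open 46.2 t 3.6667
```

View pics/top3.png

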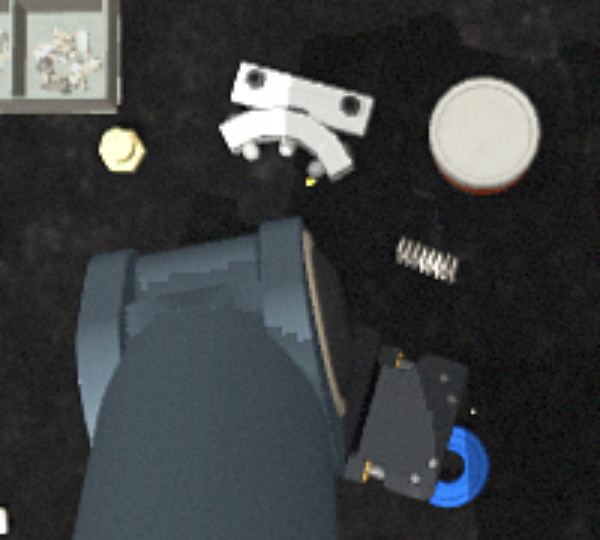

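Call:
carry_out(motion=[[0, 0, 0, -0.8, 0.45, 0, 0.4], [0, 0, 0, -1.6, 0.9, 0, 0.4], [0, 0, 0, -2.4, 1.4, 0, 0.4], [0, 0, 0, -3.2, 1.8, 0, 0.4], [0, 0, 0, -4.0, 2.3, 0, 0.4], [0, 0, 0, -4.0, 2.3, 0, 0.4], [0, 0, 0, -4.0, 2.3, 0, 0.4]])

```text
clock: 4.3
tcp_pos: [580.2, 123.4, 23.8]
ee_rot: [0.442, 3.109, 0.0]
contact_force: [0.5, 0.1, -0.0]
opening: 46.4
```

```bash
python3 - <<'E'
from h import *
goto(*(N-30*X),24)
i=arm.capture("side");cv2.imwrite("pics/side4.png",cv2.resize(i[150:330,200:440],None,fx=3,fy=3))
E
```

```text
turn [0.0003 0.0017 0.0004] shift cm [-4.36   2.479 -0.007] tcp [580.2 123.4  23.8] F [ 0.51  0.11 -0.01] open 46.4 t 4.3
```

View pics/side4.png

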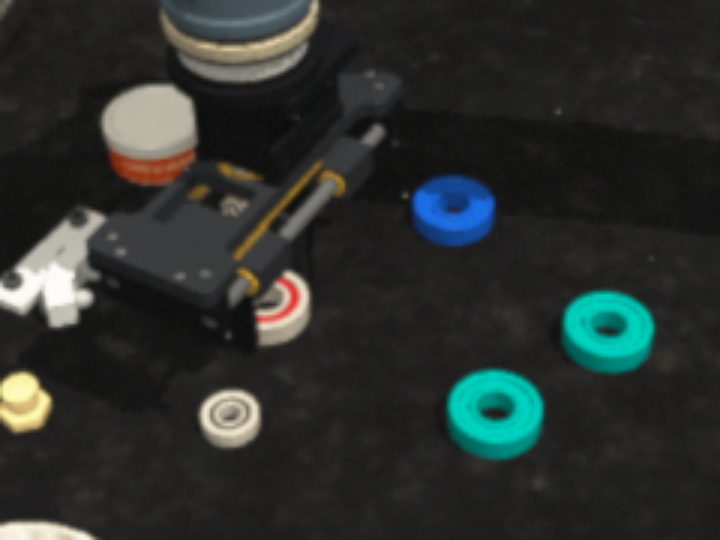

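Call:
carry_out(motion=[[0, 0, 0, -0.9, 0.5, 0, 0.4], [0, 0, 0, -1.75, 1.0, 0, 0.4], [0, 0, 0, -2.6, 1.5, 0, 0.4], [0, 0, 0, -3.5, 2.0, 0, 0.4], [0, 0, 0, -4.36, 2.48, 0, 0.4], [0, 0, 0, -4.36, 2.48, 0, 0.4], [0, 0, 0, -4.36, 2.48, 0, 0.4]])

```text
clock: 4.93
tcp_pos: [628.9, 135.0, 23.8]
ee_rot: [0.442, 3.109, -0.0]
contact_force: [-0.2, 0.3, 0.7]
opening: 46.3
```

```bash
python3 - <<'E'
from h import *
goto(*N,24)
i=arm.capture("side");cv2.imwrite("pics/side5.png",cv2.resize(i[170:290,180:340],None,fx=5,fy=5,interpolation=cv2.INTER_CUBIC))
p=P["side"];f=200/np.tan(np.radians(p["vertical_fov"])/2)
t=arm.read_state()["tcp_pos"]
th=np.linspace(0,2*np.pi,200);w=np.c_[t[0]+24*np.cos(th),t[1]+24*np.sin(th),14+0*th,1+0*th]
c=w@p["view"].T;u=p["cx"]-f*c[:,0]/c[:,2];print("expected right edge",(u.max()-180)*5)
E
```

```text
turn [0.0002 0.0015 0.0004] shift cm [-3.008  0.006 -0.02 ] tcp [628.9 135.   23.8] F [-0.17  0.29  0.67] open 46.3 t 4.9333
expected right edge 466.89862986669993
```

View pics/side5.png

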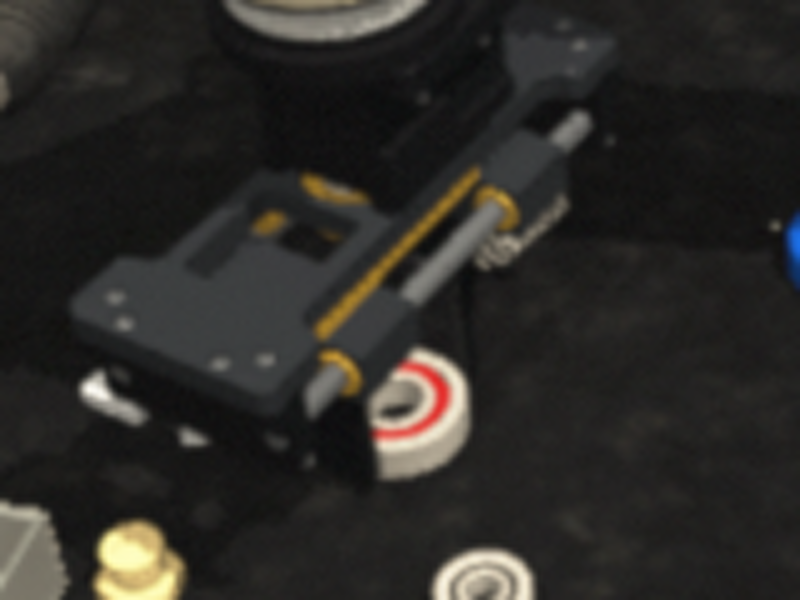

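Call:
carry_out(motion=[[0, 0, 0, -0.6, 0, 0, 0.4], [0, 0, 0, -1.2, 0, 0, 0.4], [0, 0, 0, -1.8, 0, 0, 0.4], [0, 0, 0, -2.3, 0, 0, 0.4], [0, 0, 0, -2.6, 0, 0, 0.4], [0, 0, 0, -2.7, 0, 0, 0.4], [0, 0, 0, -2.8, 0, 0, 0.4], [0, 0, 0, -2.9, 0, 0, 0.4], [0, 0, 0, -3.0, 0, 0, 0.4], [0, 0, 0, -3.0, 0, 0, 0.4]])

```text
clock: 5.82
tcp_pos: [657.3, 126.6, 23.8]
ee_rot: [0.442, 3.109, -0.0]
contact_force: [-0.1, 0.5, -0.9]
opening: 46.0
```

```bash
python3 - <<'E'
from h import *
goto(*N,24)
s=arm.read_state();print(s["contact_force"][:2]@X,s["contact_force"][:2]@Y)
E
```

```text
turn [0.0002 0.0014 0.0004] shift cm [-0.042  0.023 -0.022] tcp [657.3 126.6  23.8] F [-0.15  0.53 -0.89] open 46.0 t 5.8167
-0.28991784012649907 0.4648628312113285
```

No contact yet; creep on.

Call:
carry_out(motion=[[0, 0, 0, -0.1, 0, 0, 0.4], [0, 0, 0, -0.15, 0, 0, 0.4], [0, 0, 0, -0.2, 0, 0, 0.4], [0, 0, 0, -0.2, 0, 0, 0.4]])

```text
clock: 6.15
tcp_pos: [658.1, 126.5, 23.7]
ee_rot: [-0.441, -3.109, 0.0]
contact_force: [-3.7, 0.3, 2.8]
opening: 46.1
```

```bash
python3 - <<'E'
from h import *
goto(*N,24)
s=arm.read_state();print(s["contact_force"][:2]@X,s["contact_force"][:2]@Y)
E
```

```text
turn [-0.0003 -0.0012  0.0008] shift cm [ 0.033  0.011 -0.032] tcp [658.1 126.5  23.7] F [-3.7   0.32  2.8 ] open 46.1 t 6.15
-3.645740816693701 -0.7308070373972326
```

Call:
carry_out(motion=[[0, 0, 0, -0.15, 0, 0, 0.4], [0, 0, 0, -0.25, 0, 0, 0.4], [0, 0, 0, -0.25, 0, 0, 0.4]])

```text
clock: 6.4
tcp_pos: [658.4, 126.5, 23.6]
ee_rot: [-0.44, -3.104, 0.001]
contact_force: [-7.6, 1.2, 5.6]
opening: 45.9
```

```bash
python3 - <<'E'
from h import *
goto(*N,24)
s=arm.read_state();print(s["contact_force"][:2]@X,s["contact_force"][:2]@Y)
E
```

```text
turn [-0.0013 -0.0062  0.0013] shift cm [ 0.062  0.007 -0.039] tcp [658.4 126.5  23.6] F [-7.58  1.16  5.63] open 45.9 t 6.4
-7.606901016994568 -1.0012717941252824
```

Call:
carry_out(motion=[[0, 0, 0, 0, 0, 0, 0.55], [0, 0, 0, 0, 0, 0, 0.6], [0, 0, 0, 0, 0, 0, 0.7], [0, 0, 0, 0, 0, 0, 0.8], [0, 0, 0, 0, 0, 0, 0.8], [0, 0, 0, 0, 0, 0, 0.8], [0, 0, 0, 0, 0, 0, 0.8]])

```text
clock: 6.98
tcp_pos: [658.6, 126.4, 23.6]
ee_rot: [-0.44, -3.105, 0.001]
contact_force: [0.8, -0.6, -0.5]
opening: 68.7
```

```bash
python3 - <<'E'
from h import *
goto(*N,140)
i=arm.capture("side");cv2.imwrite("pics/side6.png",cv2.resize(i[170:290,180:340],None,fx=5,fy=5,interpolation=cv2.INTER_CUBIC))
E
```

```text
turn [-0.0012 -0.0058  0.0012] shift cm [ 1.5300e-01 -6.0000e-03 -1.1638e+01] tcp [658.6 126.4  23.6] F [ 0.8  -0.55 -0.48] open 68.7 t 6.9833
```

View pics/side6.png

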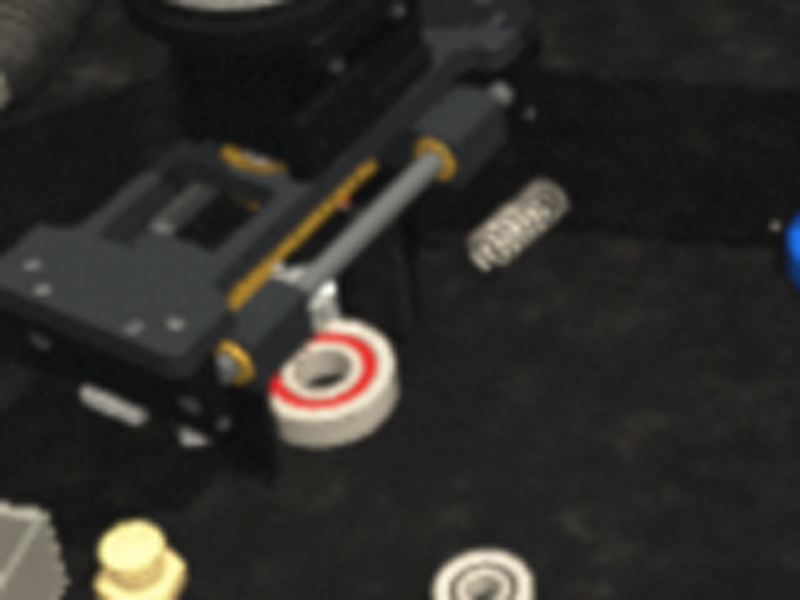

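Released, bearing flat in the nest. Raise and back off so both cameras see it.

Call:
carry_out(motion=[[0, 0, 0, 0, 0, -1, 0.8], [0, 0, 0, 0, 0, -3, 0.8], [0, 0, 0, 0, 0, -6, 0.8], [0, 0, 0, 0, 0, -9, 0.8], [0, 0, 0, 0, 0, -12, 0.8], [0, 0, 0, 1, -3, -14, 0.8], [0, 0, 0, 2, -6, -15, 0.8], [0, 0, 0, 3, -9, -15, 0.8], [0, 0, 0, 4, -12, -15, 0.8], [0, 0, 0, 5, -15, -15, 0.8], [0, 0, 0, 6, -18, -15, 0.8], [0, 0, 0, 7, -21, -15, 0.8], [0, 0, 0, 8, -24, -15, 0.8], [0, 0, 0, 8, -24, -15, 0.8], [0, 0, 0, 8, -24, -15, 0.8]])

```text
clock: 8.28
tcp_pos: [515.2, -83.9, 175.4]
ee_rot: [-0.447, -3.105, 0.001]
contact_force: [1.0, -0.5, -0.4]
opening: 69.6
```

```bash
python3 - <<'E'
from h import *
np.set_printoptions(precision=1,suppress=True)
t=arm.capture("top");s=arm.capture("side")
cv2.imwrite("pics/top7.png",cv2.resize(t[75:225,200:380],None,fx=4,fy=4));cv2.imwrite("pics/side7.png",cv2.resize(s[170:320,180:380],None,fx=4,fy=4))
a,ea=red(t,(255,115,300,150));b,eb=red(s,(230,225,275,275));print(a,ea,b,eb)
T=tri([a],[b]);print(T,nf(T),nf(onz("top",a,14)),nf(onz("side",b,14)))
goto(*N,170)
E
```

```text
[270.8 138.4] (19.206207275390625, 20.099395751953125) [244.  243.6] (13.500844955444336, 20.992067337036133)
[[658.2 126.6  11.8   0.7]] [[ 0.5 -0. ]] [[-0.2 -0.6]] [[-0.8  1.8]]
turn [-0. -0.  0.] shift cm [-7.8 23.9  0.5] tcp [516.6 -81.3 175.1] F [ 0.7  0.3 -0.5] open 69.3 t 8.3833
```

View pics/top7.png

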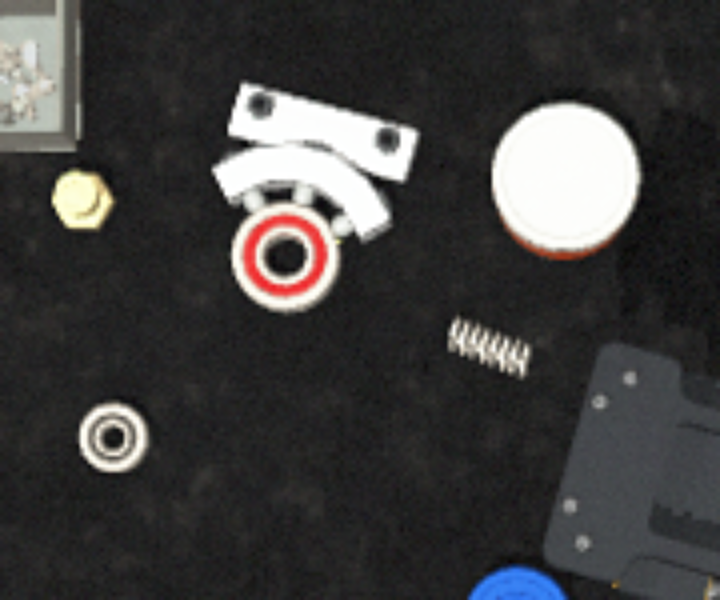

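View pics/side7.png

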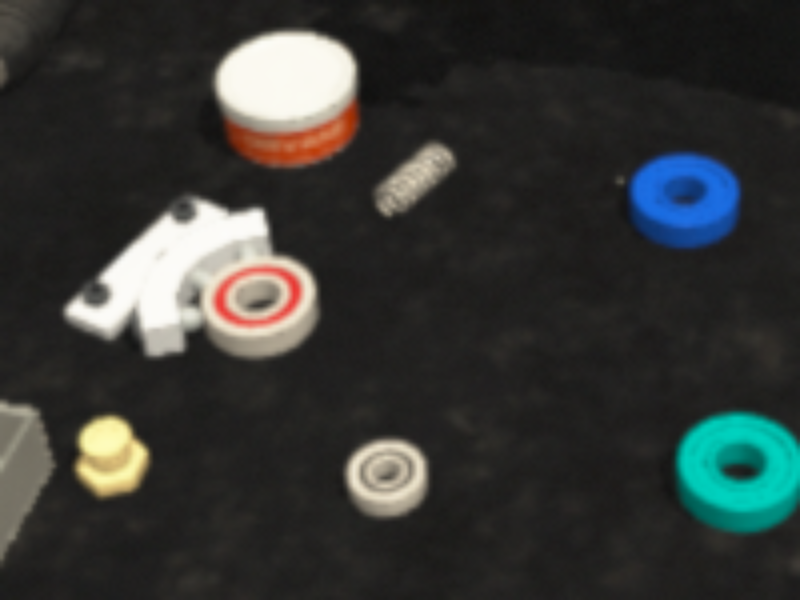

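The bearing sits flat against all three screws, with its centre at zoomed top pixel (285,255). The small bearing is still at (114,437), where it started. Handing in.

Call:
carry_out(motion=[[0, 0, 0, 0, 0, 0, 0.8], [0, 0, 0, 0, 0, 0, 0.8], [0, 0, 0, 0, 0, 0, 0.8]])

```text
clock: 8.63
tcp_pos: [517.2, -80.3, 175.1]
ee_rot: [-0.436, -3.107, -0.001]
contact_force: [-0.8, -0.3, 0.6]
opening: 69.5
```

```bash
python3 -c "
from rig import arm
print(arm.sign_off())"
```

```text
the job is handed in; nothing more can be done
None
```

The larger bearing is seated in the stop nest and the job is handed in at about 8.6 s. I gripped it lightly at 8 N, slid it flat along the bench through the mouth, and pressed it against the screws. I then released it and backed away.

**Contact:** the wrist read about 7.6 N at the final push, so the bearing was pressing firmly on the screws.

**Position:** the final two-view measurement puts the bearing's centre about 0.5 mm from the nest origin I measured. In the top picture it lies against all three screws. The small bearing and the look-alikes show no visible movement.

**Readings that disagreed slightly:**
- The gripper showed 46 mm on the 48 mm bearing.
- The two-view height of the bearing's top came out at 11.8 mm instead of 14 mm, within about 2 mm of calibration error. It was the same before and after the move.
- Taken singly, the side view put the bearing about 2 mm off centre and the top view about 0.6 mm.

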